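Zero the scale under the white mug and start the brew timer

TASK

Get ready to pour a coffee into the white mug: with the fingertips, gently press the green button of the scale the white mug stands on right down and let it come back up, then gently press the timer's yellow start button right down so that it stays in. Press no other button, leave the mugs, the glass and everything else on the counter where they are, pick nothing up, and draw the hand back clear.

Things in the scene. Friction and masses are not known exactly. Their poses are not given: they have to be found in the camera images.
- scale_white: the scale that carries the white mug: one of three identical black coffee scales with steel platforms, fixed to the counter, 170 (own x) x 120 (own y) x 26 mm high; origin at the centre of its underside, z up; its front strip towards own -x has a panel 22 mm above the counter with two round push caps, each 26 mm across and standing 14 mm proud of the panel: green (zero) 64 mm ahead of the origin (own -x) and 38 mm to own +y, red (power) the same to own -y
- tare_white (a joint): travel of the green zero cap on the scale under the white mug, m: 0 up, 0.006 fully down; its soft rubber top also gives 1 mm per 2.5 N, which this value leaves out; it moves straight down and springs back by itself; about 0.6 N to start and 4.2 N fully down
- tare_white_top (a point): centre of the top face of that green zero cap (36 mm above the counter when up); moves with the cap
- power_white (a joint): travel of the red power cap on the scale under the white mug, m: 0 up, 0.006 fully down; its soft rubber top also gives 1 mm per 2.5 N, which this value leaves out; it moves straight down and springs back by itself; about 0.6 N to start and 4.2 N fully down
- scale_blue: the scale that carries the blue mug: one of three identical black coffee scales with steel platforms, fixed to the counter, 170 (own x) x 120 (own y) x 26 mm high; origin at the centre of its underside, z up; its front strip towards own -x has a panel 22 mm above the counter with two round push caps, each 26 mm across and standing 14 mm proud of the panel: green (zero) 64 mm ahead of the origin (own -x) and 38 mm to own +y, red (power) the same to own -y
- tare_blue (a joint): travel of the green zero cap on the scale under the blue mug, m: 0 up, 0.006 fully down; its soft rubber top also gives 1 mm per 2.5 N, which this value leaves out; it moves straight down and springs back by itself; about 0.6 N to start and 4.2 N fully down
- power_blue (a joint): travel of the red power cap on the scale under the blue mug, m: 0 up, 0.006 fully down; its soft rubber top also gives 1 mm per 2.5 N, which this value leaves out; it moves straight down and springs back by itself; about 0.6 N to start and 4.2 N fully down
- scale_glass: the scale that carries the green glass: one of three identical black coffee scales with steel platforms, fixed to the counter, 170 (own x) x 120 (own y) x 26 mm high; origin at the centre of its underside, z up; its front strip towards own -x has a panel 22 mm above the counter with two round push caps, each 26 mm across and standing 14 mm proud of the panel: green (zero) 64 mm ahead of the origin (own -x) and 38 mm to own +y, red (power) the same to own -y
- tare_glass (a joint): travel of the green zero cap on the scale under the green glass, m: 0 up, 0.006 fully down; its soft rubber top also gives 1 mm per 2.5 N, which this value leaves out; it moves straight down and springs back by itself; about 0.6 N to start and 4.2 N fully down
- power_glass (a joint): travel of the red power cap on the scale under the green glass, m: 0 up, 0.006 fully down; its soft rubber top also gives 1 mm per 2.5 N, which this value leaves out; it moves straight down and springs back by itself; about 0.6 N to start and 4.2 N fully down
- timer: white brew timer, fixed to the counter, 80 (own x) x 130 (own y) x 30 mm high; origin at the centre of its underside, z up; a black display on its top towards own -x and two round caps on its top, each 26 mm across and 14 mm proud, 12 mm from the origin to own +x: yellow (start) 34 mm to own +y, grey (clear) 34 mm to own -y
- start (a joint): travel of the timer's yellow start cap, m: 0 up, 0.006 fully down; its soft rubber top also gives 1 mm per 2.5 N, which this value leaves out; a latching cap: it has no spring, moves straight down against about 2 N of friction and stays where it is left
- start_top (a point): centre of the top face of the yellow start cap (44 mm above the counter when up); moves with the cap
- clear (a joint): travel of the timer's grey clear cap, m: 0 up, 0.006 fully down; its soft rubber top also gives 1 mm per 2.5 N, which this value leaves out; springs back, about 0.6 N to start and 4.2 N fully down
- cup_white: loose white ceramic mug, 72 mm across, 65 mm high, with a handle to its own +y, standing on the platform of its scale; origin at the centre of its underside
- cup_blue: loose blue ceramic mug of the same size, on another scale; origin at the centre of its underside
- glass: loose green glass tumbler, 68 mm across, 65 mm high, on the third scale; origin at the centre of its underside
- tamper: loose dark steel coffee tamper standing upright, 58 mm across, 90 mm high, to the robot's right of the timer; origin at the centre of its underside
- pitcher: loose steel milk pitcher, 80 mm across, 100 mm high, with a handle, to the robot's left of the timer; origin at the centre of its underside
- canister: loose orange canister with a wooden cap, 84 mm across, 110 mm high, farther to the robot's left than the scales; origin at the centre of its underside
- spoon: loose steel spoon, 160 mm long, lying farther to the robot's right than the scales; origin at the middle of its underside, handle to own -x
Not all that is in view belongs to the job. Leave any orange or pink look-alike of the scale_white alone.

How it is judged:
On the way, in this order (a step that is already met when the one before it is completed fails the run):
1. the fingertips press the green button of the white mug's scale down (4 of its 6 mm) (value of joint tare_white above 0.004 m and contact force between the fingers and scale_white above 0.3 N), for 0.05 s.
2. that green button is back up (value of joint tare_white below 0.001 m), for 0.1 s.
3. the timer's yellow start button is down (4 of its 6 mm), which must not have been done before (value of joint start above 0.004 m), for 0.1 s.
At the end, for the whole second after the job is handed in: The yellow start button is in (at least 4 of its 6 mm), every other button is up (within 1 mm), both mugs and the glass stand within 10 mm, and the tamper, pitcher, canister and spoon within 15 mm, of where they were (value of joint start above 0.004 m and value of joint each of tare_white, power_white, power_blue, power_glass, tare_blue, tare_glass, clear below 0.001 m and not (distance of cup_white from where it was at the start of the episode above 0.01 m) and not (distance of cup_blue from where it was at the start of the episode above 0.01 m) and not (distance of glass from where it was at the start of the episode above 0.01 m) and not (distance of tamper from where it was at the start of the episode above 0.015 m) and not (distance of pitcher from where it was at the start of the episode above 0.015 m) and not (distance of canister from where it was at the start of the episode above 0.015 m) and not (distance of spoon from where it was at the start of the episode above 0.015 m)); the robot touches nothing.
It fails at once if another button is pressed (more than 2 of its 6 mm) (value of joint any of power_white, power_blue, power_glass, tare_blue, tare_glass, clear above 0.002 m).
It fails at once if the start button is pressed while the scale's green button is still down (value of joint start above 0.004 m and value of joint tare_white above 0.002 m).
It fails at once if a scale or the timer is pressed harder than 25 N (contact force between any of the fingers, the arm and scale_white above 25 N or contact force between any of the fingers, the arm and scale_blue above 25 N or contact force between any of the fingers, the arm and scale_glass above 25 N or contact force between any of the fingers, the arm and timer above 25 N).
It fails at once if a mug or the glass is moved or lifted by more than 10 mm, or the tamper, pitcher, canister or spoon by more than 15 mm (not (not (distance of cup_white from where it was at the start of the episode above 0.01 m) and not (distance of cup_blue from where it was at the start of the episode above 0.01 m) and not (distance of glass from where it was at the start of the episode above 0.01 m) and not (distance of tamper from where it was at the start of the episode above 0.015 m) and not (distance of pitcher from where it was at the start of the episode above 0.015 m) and not (distance of canister from where it was at the start of the episode above 0.015 m) and not (distance of spoon from where it was at the start of the episode above 0.015 m))).
It also fails if it takes over 48 s, if anything falls off the work surface, if the arm or the gripper's body presses on something with over 40 N, if the wrist force passes 120 N, or if a joint passes its speed limit or range.

ROBOT

A 6-joint arm with a two-finger parallel gripper is mounted at the origin on the work surface. World frame = base frame: x ahead of the robot, y to its left, z up, the work surface at z = 0. Lengths are in m, angles in rad, forces in N, time in s.
With the tool pointing down it reaches from about 0.3 to 0.875 m from the base axis. Payload 6.4 kg.
Tool frame: the origin (TCP) lies between the finger pads; the fingertips stand 25 mm ahead of it and the grasp point (between the pads) lies 6 mm ahead of it; z points along the fingers, y is the line along which they close (so a half turn about z gives the same grasp; the last joint's range is limited). The gripper opens to 85 mm and grips with 20 to 120 N. Pads are 22 mm wide; open, the fingers measure 114 mm over their backs; the gripper's body (76 mm by 85 mm) begins 54 mm behind the grasp point. The pads swing forward as they close: fully open they stand 13 mm farther back than shut.
Start: joints at [1.055, 0.181, 1.607, -0, 1.354, -0.206], TCP at [0.175, 0.548, 0.256] pointing down, gripper open.
Joint ranges: [-2.99, 2.99], [-0.89, 2.07], [0.3, 2.58], [-1.14, 4.28], [0, 2.63], [-3.12, 3.12]. Speed limits (rad/s): [2.57, 2.57, 3.01, 3.14, 3.14, 3.14].

INTERFACE

Orientations are given as a unit quaternion [w, x, y, z].
In Python, from bench import ctrl gives the robot as it stands.
- The arm moves only by the tool servo_tool, never from a script. Its argument "series" is text: rows parted by semicolons, each of 7 numbers parted by spaces: the gripper command: -1 is fully open, 1 is shut, values between are in proportion, then the shift along the tool's x, y, z in m, then the turn, a rotation vector about the tool's x, y, z in degrees. A call has 1 to 12 rows; each row is the pose to reach, as a shift and turn from the pose commanded when the call began, along the tool's axes at that moment; what a row does not reach only later rows make up. A row lasts 1/12 s, in which the tool goes at most 41.7 mm and 7.16 degrees, less where a joint would pass 70% of its speed; a pose out of reach is approached as far as the arm can. A call with a gripper value outside its range is refused whole. The fingers move at their own pace and stop on an object; the grip force is fixed at half the most. Time passes only in rows, so rows that repeat a pose let the fingers close. It gives the time, the measured TCP pose, the force, the opening and the grip force at its end, in the units of the state.
- ctrl.get_obs(): the state, without advancing time (a new reading comes with each control period).
- ctrl.camera(name): name is "side" or "top"; returns a dict with "img" (384x512x3 uint8, red, green, blue), "z_map" (384x512 float32, m along the optical axis (not along the pixel's ray), 0 where there is no reading), "fovy" (degrees; the focal length in pixels is half the picture's height over the tangent of half this angle, whatever the lens; pixels are square), "cx", "cy" (the principal point, pixels), "extrinsics" (4x4, takes a point from camera to world coordinates). Camera axes: x right, y down, z forward; pixel columns grow to the right and rows downward; lengths in m; the calibration is good to about 2 mm. A picture is of the moment at which its call begins.
- ctrl.hand_in(): hands the job in; it is judged then, once.
The state is a dict: "time_s": time; "q": joint angles; "dq": joint speeds; "joint_efforts": joint torques, N m; "eef_pos": TCP position; "eef_rot": TCP orientation; "wrist_force": force on the tool from outside, world axes, zero at the start; "torque": the same for the moment, N m; "opening": opening from 0.0 (shut) to 1.0 (fully open); "grasp_force": force on a finger pad.
Only numpy, scipy, OpenCV 4.12 (cv2) and the standard library are available. Lean on these libraries where they do the work, as an engineer would, in place of code of your own. Each camera call takes 0.05 s, during which the arm holds its last target. There are 200 camera calls.

## Working session

There is one attempt and no reset: what is moved stays moved. The work goes in short steps, Python scripts to look and compute and a tool call to move; the robot and the scene stay as the last step left them, time stands still between calls to the robot, and variables do not carry over. Pictures are saved under pics/ and viewed, at most 10 in all, crops included, and the job is handed in when it is done.

Besides the shell and the picture viewer there is one more tool, called after ">>>" as name(argument=value, ...) on one line, values as JSON. servo_tool: Moves the arm, as the interface text tells. Its arguments: {"type":"object","properties":{"series":{"type":"string"}},"required":["series"]}

```bash
mkdir -p pics
cat > h.py <<'E'
from bench import ctrl
import numpy as np, cv2
def cam(n):
    c=ctrl.camera(n); z=c["z_map"]; f=192/np.tan(np.radians(c["fovy"])/2)
    v,u=np.mgrid[:384,:512]
    P=np.stack([(u-c["cx"])/f*z,(v-c["cy"])/f*z,z,np.ones_like(z)],-1)@np.array(c["extrinsics"]).T
    return c["img"],P[...,:3],z,c
E
python3 - <<'E'
from h import *
for n in("top","side"):
    i,P,z,c=cam(n); cv2.imwrite(f"pics/{n}0.png",i[...,::-1]); np.savez(f"{n}0.npz",i=i,P=P,z=z)
    print(c["fovy"],c["cx"],c["cy"],np.round(c["extrinsics"],3).tolist())
o=ctrl.get_obs(); print(o["time_s"],o["eef_pos"],o["eef_rot"],o["wrist_force"],o["opening"])
E
```

```text
45.5252418770892 262.2213948491011 193.0944456240972 [[-0.005, -0.981, 0.194, 0.196], [-1.0, 0.004, -0.009, 0.003], [0.008, -0.194, -0.981, 1.352], [0.0, 0.0, 0.0, 1.0]]
45.53811055062891 252.37545565534964 191.43710865816738 [[0.821, -0.291, 0.492, -0.327], [-0.571, -0.425, 0.702, -1.08], [0.005, -0.857, -0.515, 0.884], [0.0, 0.0, 0.0, 1.0]]
0.1 [0.17506202 0.54722772 0.25547068] [-2.65045138e-04  1.54275382e-01  9.88027566e-01 -7.52198693e-04] [ 0.65119788 -0.17599367 -0.41606911] 1.0031875823660645
```

View pics/top0.png

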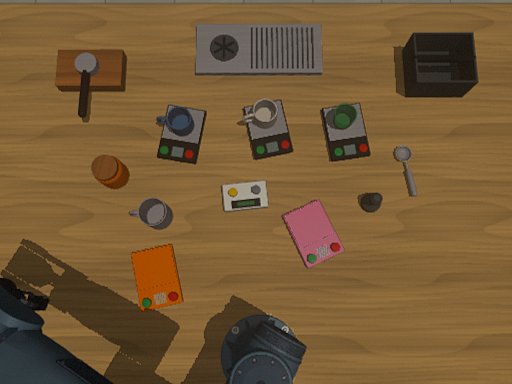

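View pics/side0.png

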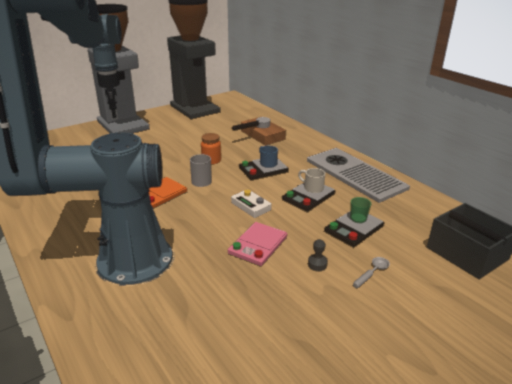

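The top view shows the white mug at about (263,112) on the middle scale, with that scale's green cap at (261,150) and red cap at (285,145). The timer's yellow cap is at (233,192) and the grey one at (256,189). The orange and pink items are look-alikes, so I'll leave them alone.

Run:
```python
import numpy as np, cv2
d=np.load("top0.npz"); i,P=d["i"],d["P"]
hsv=cv2.cvtColor(i,cv2.COLOR_RGB2HSV)
def blob(u,v,r,lo,hi):
    m=cv2.inRange(hsv,lo,hi)>0; k=np.zeros_like(m); k[v-r:v+r+1,u-r:u+r+1]=1; m&=k
    p=P[m]; zt=np.percentile(p[:,2],60); q=p[p[:,2]>zt-.006]
    vv,uu=np.nonzero(m)
    print(u,v,m.sum(),np.round(np.median(p,0),4),np.round((q.min(0)+q.max(0))/2,4),np.round(np.ptp(q,axis=0),3),uu.mean(),vv.mean())
blob(261,150,8,(40,100,40),(85,255,255))
blob(285,145,8,(0,120,60),(8,255,255))
blob(233,192,8,(18,120,90),(35,255,255))
for n,(u0,u1,v0,v1) in dict(mug=(240,285,95,128),timer=(215,275,175,215),pitcher=(125,175,195,230),bluemug=(150,198,100,135)).items():
    p=P[v0:v1,u0:u1].reshape(-1,3); 
    for h in(.02,.06,.08): 
        q=p[p[:,2]>h]
        if len(q):print(n,h,np.round(q.min(0),3),np.round(q.max(0),3))
```

```text
261 150 61 [ 0.5905 -0.0031  0.035 ] [ 0.3986 -0.0031  0.6907] [0.405 0.024 1.322] 259.88524590163934 149.34426229508196
285 145 66 [ 0.6063 -0.0779  0.0349] [ 0.4066 -0.0439  0.6912] [0.421 0.093 1.321] 284.72727272727275 144.1060606060606
233 192 58 [0.4593 0.0777 0.0439] [0.3338 0.0453 0.6953] [0.276 0.085 1.313] 232.43103448275863 191.77586206896552
mug 0.02 [ 0.196 -0.077  0.02 ] [0.753 0.05  1.352]
mug 0.06 [ 0.196 -0.053  0.06 ] [0.728 0.05  1.352]
mug 0.08 [ 0.196 -0.053  0.08 ] [0.728 0.043 1.352]
timer 0.02 [ 0.196 -0.026  0.021] [0.496 0.11  1.352]
timer 0.06 [0.196 0.003 1.352] [0.196 0.003 1.352]
timer 0.08 [0.196 0.003 1.352] [0.196 0.003 1.352]
pitcher 0.02 [0.196 0.003 0.02 ] [0.432 0.369 1.352]
pitcher 0.06 [0.196 0.003 0.06 ] [0.432 0.368 1.352]
pitcher 0.08 [0.196 0.003 0.08 ] [0.432 0.362 1.352]
bluemug 0.02 [0.196 0.003 0.02 ] [0.737 0.303 1.352]
bluemug 0.06 [0.196 0.003 0.06 ] [0.703 0.303 1.352]
bluemug 0.08 [0.196 0.003 0.08 ] [0.703 0.291 1.352]
```

>>> servo_tool(series="1 -0.03 -0.02 0 0 0 0;1 -0.06 -0.04 0 0 0 0;1 -0.09 -0.06 0 0 0 0;1 -0.12 -0.08 0 0 0 0;1 -0.15 -0.105 0 0 0 0;1 -0.18 -0.125 0 0 0 0;1 -0.21 -0.145 0 0 0 0;1 -0.24 -0.165 0 0 0 0;1 -0.26 -0.18 0 0 0 0;1 -0.28 -0.2 0 0 0 0;1 -0.28 -0.2 0 0 0 0;1 -0.28 -0.2 0 0 0 0")

```text
time_s: 1.1
eef_pos: [0.3814, 0.2708, 0.256]
eef_rot: [-0.0, 0.156, 0.988, -0.0]
wrist_force: [-0.3, 0.4, -0.1]
opening: 0.005
grasp_force: 0.0
```

>>> servo_tool(series="1 -0.03 -0.02 0 0 0 0;1 -0.06 -0.04 0 0 0 0;1 -0.09 -0.06 0 0 0 0;1 -0.12 -0.08 0 0 0 0;1 -0.15 -0.105 0 0 0 0;1 -0.18 -0.125 0 0 0 0;1 -0.21 -0.145 0 0 0 0;1 -0.24 -0.165 0 0 0 0;1 -0.26 -0.18 0 0 0 0;1 -0.28 -0.197 0 0 0 0;1 -0.283 -0.197 0 0 0 0;1 -0.283 -0.197 0 0 0 0")

```text
time_s: 2.1
eef_pos: [0.5909, -0.0018, 0.2556]
eef_rot: [-0.001, 0.155, 0.988, 0.0]
wrist_force: [-0.4, 0.9, 0.3]
opening: 0.003
grasp_force: 0.0
```

>>> servo_tool(series="1 0 0 0.03 0 0 0;1 0 0 0.06 0 0 0;1 0 0 0.09 0 0 0;1 0 0 0.12 0 0 0;1 0 0 0.145 0 0 0;1 0 0 0.155 0 0 0;1 0 0 0.155 0 0 0;1 0 0 0.155 0 0 0")

```text
time_s: 2.77
eef_pos: [0.5904, -0.0009, 0.1018]
eef_rot: [-0.0, 0.154, 0.988, 0.0]
wrist_force: [-0.4, -0.2, 0.4]
opening: -0.0
grasp_force: 0.0
```

Run:
```python
from h import *
o=ctrl.get_obs(); print(o["eef_pos"],o["wrist_force"])
a=[]
for n in("top","side"):
    i,P,z,c=cam(n); np.savez(f"{n}1.npz",i=i,P=P,z=z)
    E=np.array(c["extrinsics"]); f=192/np.tan(np.radians(c["fovy"])/2)
    for p in([.5905,-.0031,.035],list(o["eef_pos"]-[0,0,.025])):
        q=np.linalg.inv(E)@[*p,1]; print(n,q[:2]/q[2]*f+[c["cx"],c["cy"]])
    u,v=(260,135) if n=="top" else (305,190)
    a.append(cv2.resize(i[v-50:v+50,u-50:u+50,::-1],(400,400),interpolation=cv2.INTER_CUBIC))
cv2.imwrite("pics/c1.png",np.hstack(a))
```

```text
[ 0.59039695 -0.00090854  0.10178216] [-0.35927856 -0.2232305   0.36802134]
top [259.98670752 149.26403426]
top [259.27452251 145.14750826]
side [289.45925267 192.54399808]
side [289.60065128 182.21670302]
```

View pics/c1.png

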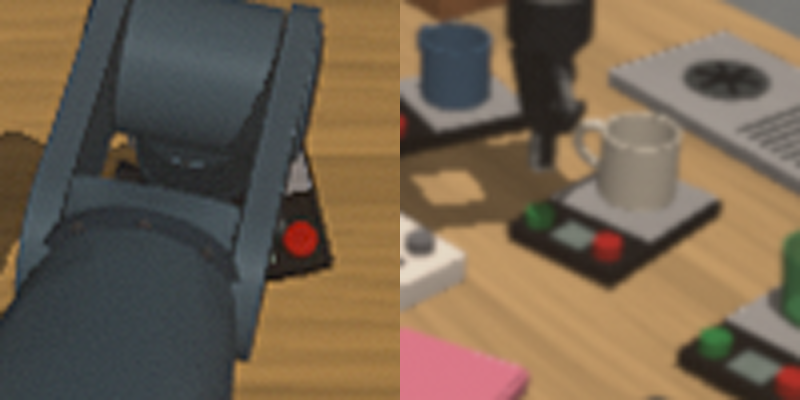

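The side crop shows the shut fingertips at about (290,182), straight above the green cap at (290,193). This agrees with the projection, so I'll go down in steps.

>>> servo_tool(series="1 -0.001 -0.002 0.015 0 0 0;1 -0.001 -0.002 0.03 0 0 0;1 -0.001 -0.002 0.038 0 0 0;1 -0.001 -0.002 0.04 0 0 0;1 -0.001 -0.002 0.042 0 0 0;1 -0.001 -0.002 0.044 0 0 0;1 -0.001 -0.002 0.044 0 0 0;1 -0.001 -0.002 0.044 0 0 0")

```text
time_s: 3.53
eef_pos: [0.5915, -0.0044, 0.0582]
eef_rot: [0.001, 0.154, 0.988, -0.0]
wrist_force: [0.3, 0.3, 2.3]
opening: -0.002
grasp_force: 0.8
```

>>> servo_tool(series="1 0 0 0.002 0 0 0;1 0 0 0.004 0 0 0;1 0 0 0.006 0 0 0;1 0 0 0.006 0 0 0;1 0 0 0.006 0 0 0;1 0 0 0.006 0 0 0")

```text
time_s: 4.03
eef_pos: [0.5916, -0.0044, 0.0521]
eef_rot: [0.001, 0.154, 0.988, -0.0]
wrist_force: [-0.4, 0.1, 7.1]
opening: -0.004
grasp_force: 3.6
```

7.1 N means the cap is fully down. Next I'll lift off and move above the yellow cap.

>>> servo_tool(series="1 0 0 -0.01 0 0 0;1 0 0 -0.03 0 0 0;1 0 0 -0.06 0 0 0;1 0 0 -0.09 0 0 0;1 0 0 -0.1 0 0 0;1 0.03 0.008 -0.1 0 0 0;1 0.06 0.015 -0.1 0 0 0;1 0.09 0.023 -0.1 0 0 0;1 0.12 0.03 -0.1 0 0 0;1 0.151 0.038 -0.1 0 0 0;1 0.151 0.038 -0.1 0 0 0;1 0.151 0.038 -0.1 0 0 0")

```text
time_s: 5.03
eef_pos: [0.457, 0.0787, 0.1509]
eef_rot: [-0.001, 0.153, 0.988, -0.0]
wrist_force: [0.6, -0.3, 0.3]
opening: -0.001
grasp_force: 0.0
```

>>> servo_tool(series="1 0 0 0.02 0 0 0;1 0 0 0.04 0 0 0;1 0 0 0.055 0 0 0;1 0 0 0.055 0 0 0;1 0 0 0.055 0 0 0")

```text
time_s: 5.45
eef_pos: [0.4587, 0.0774, 0.0958]
eef_rot: [-0.001, 0.155, 0.988, -0.0]
wrist_force: [0.2, -0.0, 0.2]
opening: -0.0
grasp_force: 0.0
```

Run:
```python
from h import *
o=ctrl.get_obs(); print(o["time_s"],o["eef_pos"],o["wrist_force"])
i,P,z,c=cam("side")
E=np.array(c["extrinsics"]); f=192/np.tan(np.radians(c["fovy"])/2)
for p in([.4593,.0777,.044],list(o["eef_pos"]-[0,0,.025])):
    q=np.linalg.inv(E)@[*p,1]; print(q[:2]/q[2]*f+[c["cx"],c["cy"]])
cv2.imwrite("pics/c2.png",cv2.resize(i[140:240,200:340,::-1],(700,500),interpolation=cv2.INTER_CUBIC))
```

```text
5.45 [0.45869306 0.07744782 0.09575744] [ 0.23010668 -0.03422889  0.23617724]
[246.62939054 191.44778343]
[246.51757142 185.04166791]
```

View pics/c2.png

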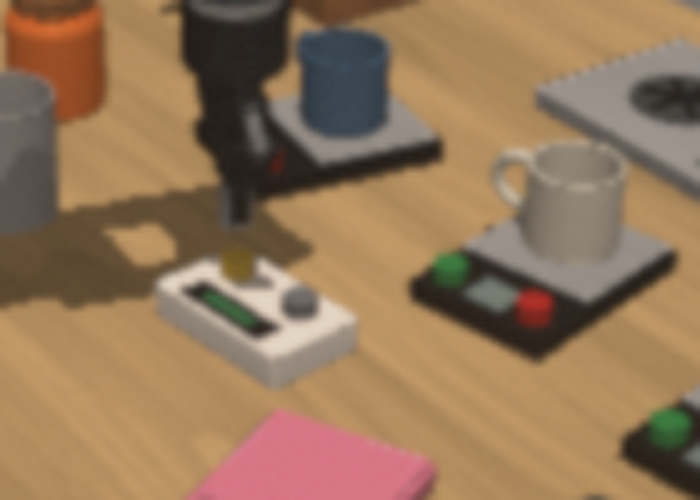

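The crop shows the fingertips at (236,225) directly above the yellow cap at (238,262), and the white scale's green cap is back up. I'll press the start button.

>>> servo_tool(series="1 0 0 0.012 0 0 0;1 0 0 0.022 0 0 0;1 0 0 0.025 0 0 0;1 0 0 0.027 0 0 0;1 0 0 0.029 0 0 0;1 0 0 0.031 0 0 0;1 0 0 0.033 0 0 0;1 0 0 0.033 0 0 0;1 0 0 0.033 0 0 0")

```text
time_s: 6.25
eef_pos: [0.4588, 0.0779, 0.0635]
eef_rot: [0.0, 0.154, 0.988, -0.0]
wrist_force: [-0.6, 1.1, 1.6]
opening: 0.003
grasp_force: 0.6
```

>>> servo_tool(series="1 0 0 0.002 0 0 0;1 0 0 0.003 0 0 0;1 0 0 0.004 0 0 0;1 0 0 0.004 0 0 0;1 0 0 0.004 0 0 0")

```text
time_s: 6.67
eef_pos: [0.459, 0.0779, 0.0598]
eef_rot: [0.0, 0.154, 0.988, 0.0]
wrist_force: [-3.0, -0.3, 6.9]
opening: -0.002
grasp_force: 3.9
```

6.9 N is well above the 2 N friction, so the cap has bottomed. I'll draw the hand back and check.

>>> servo_tool(series="1 0 0 -0.01 0 0 0;1 0 0 -0.03 0 0 0;1 0 0 -0.06 0 0 0;1 0 0 -0.09 0 0 0;1 0 0 -0.12 0 0 0;1 0 0 -0.15 0 0 0;1 0 0 -0.18 0 0 0;1 0 0 -0.2 0 0 0;1 0 0 -0.2 0 0 0")

```text
time_s: 7.42
eef_pos: [0.461, 0.0779, 0.2648]
eef_rot: [0.005, 0.154, 0.988, 0.0]
wrist_force: [0.5, -0.5, -0.0]
opening: 0.007
grasp_force: 0.0
```

>>> servo_tool(series="1 0.02 0.03 0 0 0 0;1 0.04 0.06 0 0 0 0;1 0.05 0.09 0 0 0 0;1 0.06 0.12 0 0 0 0;1 0.06 0.15 0 0 0 0;1 0.06 0.18 0 0 0 0;1 0.06 0.2 0 0 0 0;1 0.06 0.2 0 0 0 0;1 0.06 0.2 0 0 0 0")

```text
time_s: 8.17
eef_pos: [0.4618, 0.2872, 0.2583]
eef_rot: [-0.001, 0.153, 0.988, -0.001]
wrist_force: [-0.3, 0.2, 0.5]
opening: -0.002
grasp_force: 0.0
```

Run:
```python
from h import *
i,P,z,c=cam("top"); d=np.load("top0.npz")
for n,(u,v) in dict(start=(232,192),clear=(256,189),tareW=(260,149)).items():
    s=np.s_[v-1:v+2,u-1:u+2]; print(n,np.median(d["P"][s][...,2]),np.median(P[s][...,2]))
i2,*_=cam("side")
cv2.imwrite("pics/c3.png",cv2.resize(i2[140:240,200:340,::-1],(700,500),interpolation=cv2.INTER_CUBIC))
```

```text
start 0.044062816059929455 0.039134895923051305
clear 0.04420989280707688 0.04390601829436935
tareW 0.037144701704695526 0.034783128713133715
```

View pics/c3.png

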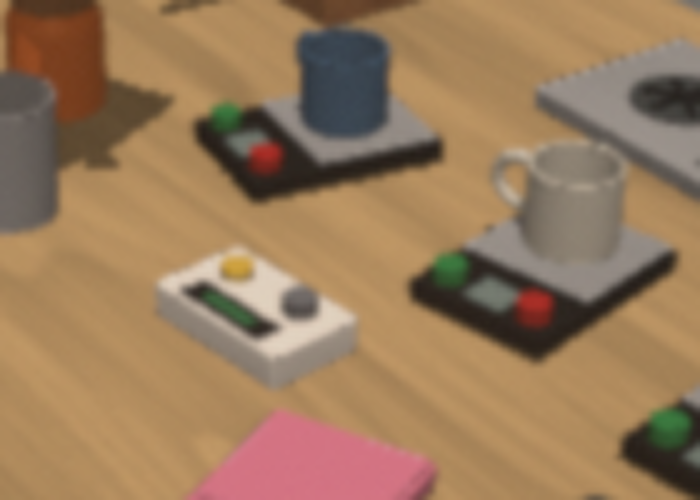

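In the crop the yellow cap at (238,267) sits visibly lower than the grey one, and all the other caps are up. The depth readings are noisy, so I'll average several before handing in.

Run:
```python
from h import *
Z=np.mean([cam("top")[1][...,2] for _ in range(12)],0)
r={n:np.median(Z[v-1:v+2,u-1:u+2]) for n,(u,v) in dict(start=(232,192),clear=(256,189),tareW=(260,149),powW=(285,144)).items()}; print(r)
if r["start"]<.0395 and r["tareW"]>.0345: print(ctrl.hand_in())
```

```text
{'start': np.float64(0.038351670010735806), 'clear': np.float64(0.04293005149760202), 'tareW': np.float64(0.03521250791060728), 'powW': np.float64(0.0355256684042022)}
the job is handed in; nothing more can be done
None
```

The job is handed in, but it returned no verdict: I pressed the white mug's green scale button right down (7.1 N) and it came back up, then pressed the timer's yellow start button in (6.9 N). Averaged depth shows it sitting about 5–6 mm down, the hand is clear, and nothing looked disturbed in the last picture.

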